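# Tuck the flap of the pipette case

## Robot

A 7-joint arm with a two-finger parallel gripper is mounted at the origin on the work surface. World frame = base frame: x ahead of the robot, y to its left, z up, the work surface at z = 0. Lengths are in m, angles in rad, forces in N, time in s.
With the tool pointing down it reaches from about 0.425 to 0.875 m from the base axis. Payload 4.7 kg.
Tool frame: the origin (TCP) lies at the very end of the fingers, on their centre line; the grasp point (between the pads) lies 19 mm behind it; z points along the fingers, y is the line along which they close (so a half turn about z gives the same grasp; the last joint's range is limited). The gripper opens to 87 mm and grips with 3 to 60 N. Pads are 19 mm wide; open, the fingers measure 117 mm over their backs; the gripper's body (75 mm by 190 mm) begins 51 mm behind the grasp point.
Start: joints at [1.363, 0.321, -0.07, 1.45, 0.023, 1.371, -0.057], TCP at [0.143, -0.634, 0.223] pointing down, gripper open.
Joint ranges: [-2.86, 2.86], [-0.3, 2.09], [-1.38, 1.24], [0.06, 2.45], [-1.56, 4.7], [0.09, 2.05], [-2.69, 2.69]. Speed limits (rad/s): [2.57, 2.57, 3.14, 3.14, 3.14, 3.14, 3.14].

## Interface

Orientations are given as a rotation vector (axis times angle).
In Python, from bench import ctrl, vision gives the robot as it stands.
- The arm moves only by the tool jog_arm, never from a script. Its argument "increments" is a list of rows, each an object of numbers: "tx", "ty", "tz": the shift along the tool's x, y, z in mm; "wx", "wy", "wz": the turn, a rotation vector about the tool's x, y, z in rad; "gripper": the opening, from 0 (shut) to 1 (fully open). In form: [{"tx": .., "ty": .., "tz": .., "wx": .., "wy": .., "wz": .., "gripper": ..}, ...]. A call has exactly 5 rows; each row is the pose to reach, as a shift and turn from the pose commanded when the call began, along the tool's axes at that moment; what a row does not reach only later rows make up. A row lasts 1/12 s, in which the tool goes at most 41.7 mm and 7.16 degrees, less where a joint would pass 70% of its speed; a pose out of reach is approached as far as the arm can. A call with a gripper value outside its range is refused whole. The fingers move at their own pace and stop on an object; "grip_force" is the grip in N (left out, the last holds). Time passes only in rows, so rows that repeat a pose let the fingers close, or fill a call up. It gives the time, the measured TCP pose, the force, the opening and the grip force at its end, in the units of the state.
- ctrl.get_state(): the state, without advancing time (a new reading comes with each control period).
- vision.get_image(name): name is "side" or "top" or "wrist"; returns a dict with "color" (420x560x3 uint8, blue, green, red), "fx", "fy", "cx", "cy" (pixels), "k1" (the pictures are not rectified: a ray, as slopes to the right and down, at radius r is drawn at 1 + k1 r^2 times it, then the intrinsics apply), "extrinsics" (4x4, takes a point from world to camera coordinates). Camera axes: x right, y down, z forward; pixel columns grow to the right and rows downward; lengths in m; the calibration is good to about 2 mm. A picture is of the moment at which its call begins. There is no depth.
- ctrl.close_job(): hands the job in; it is judged then, once.
Trained networks look in the newest picture that a camera, given by its name, has taken for a name from the list of things; names that differ only in an ending like _2 or _b are one class to them, and where a whole thing is asked for, a point or a joint stands for the part that bears it (a point fixed in the world has none). Each returns a list of dicts, best first, with "conf" (0 to 1); they miss things now and then, are a little off and sometimes report something else, mostly with a low value. They report only what shows in the picture. A call takes as long as a camera call.
- vision.spot_in(camera, thing): "bbox" ([left, top, right, bottom] in pixels, round what is visible of it).
The state is a dict: "time": time; "joint_positions": joint angles; "qd": joint speeds; "joint_torque": joint torques, N m; "position": TCP position; "tool_rot": TCP orientation; "ft_force": force on the tool from outside, world axes, zero at the start; "torque": the same for the moment, N m; "grip_width": opening from 0.0 (shut) to 1.0 (fully open); "grip_force": force on a finger pad.
Only numpy, scipy, OpenCV 4.12 (cv2) and the standard library are available. Lean on these libraries where they do the work, as an engineer would, in place of code of your own. Each camera call takes 0.05 s, during which the arm holds its last target. There are 200 camera calls.

## Task

The flap of the pipette case stands open. With the fingertips, not gripping it, gently fold it flat over the case, keep it down and push it along towards the lip until its edge is tucked beneath the lip, fully home, so that it stays shut when you take the hand away. Neither move, lift nor carry anything else, in the case or around it.

Things in the scene. Friction and masses are not known exactly. Their poses are not given: they have to be found in the camera images.
- case: grey plastic pipette case fixed to the counter, open on top, 160 (x) x 90 (y) x 50 mm tall (cheeks at the hinge make it 96 wide and 60 tall there). Origin: centre of its underside. Its -x side (roughly towards the robot) carries the retaining lip, its +x side the hinge of the flap. Behind the case (+x of it) at least 40 mm of counter is free, and above 65 mm height nothing stands there
- lip (a point): middle of the lip's free lower edge, 60 mm above the counter. The lip is a 4 mm thick shelf (60 to 64 mm high, as wide as the case) that overhangs 20 mm inwards from the inside of the front wall; from here it runs 24 mm to the case's -x face
- flap_hinge (a point): middle of the hinge pin, 52 mm above the counter, at the flap's end (x = +61 mm in the case's frame with the flap drawn fully back). The pin can slide 18 mm in its slots towards the lip
- flap_edge (a point): middle of the flap's free edge, the one to be tucked. The flap is a stiff white plate 110 mm long from pin to edge, 84 mm wide, 4 mm thick (the pin and this point lie at mid thickness), 45 g. With the flap flat and fully back the edge is 7 mm short of the lip and its upper face 54 mm above the counter, 6 mm below the underside of the lip. The point's z axis is the normal of the outer (upper when folded) face
- flap_ridge (a point): thumb ridge on the outer face of the flap: a bar 50 mm wide, 6 mm thick, 8 mm proud of the face. The point is the middle of its top edge on the hinge side, 80 mm from the pin; pushed there towards the lip it takes the flap along
- flap (a joint): angle of the flap, rad: 0 folded flat over the case (a firm stop), 1.57 upright, up to 2.1 leaning away from the lip. A springy hinge: it stays where it starts (1.2 to 1.75), but let go when flat it springs up to about 0.75 unless its edge is caught beneath the lip. Folding takes at most about 0.08 N m (2 N at half its length)
- flap_slide (a joint): how far the hinge pin has slid towards the lip, m: 0 fully back, 0.018 fully home (edge 11 mm beneath the lip). It moves against 3 N of friction and stays where it is left. With the flap flat the edge reaches the lip at 0.007
- vial: glass vial, 24 mm wide, 32 tall, standing in the front compartment of the case. Origin: centre of its underside. To be left alone
- weight: steel calibration weight, 20 mm wide, 16 tall, standing in the front compartment of the case. Origin: centre of its underside. To be left alone
- jar_a: glass jar with steel cap, 56 mm wide, 65 tall, close beside the case. Origin: centre of its underside. To be left alone
- beaker: open glass beaker, 60 mm wide, 70 tall, close beside the case (the other side from that jar). Origin: centre of its underside. To be left alone
- wash_bottle: plastic wash bottle, 72 mm wide, 170 tall, on the left part of the counter. Origin: centre of its underside. To be left alone
- tub: white plastic tub, 110 mm wide, 120 tall, on the left part of the counter. Origin: centre of its underside. To be left alone
- refractometer: hand refractometer, 150 x 68 x 41 mm, on the right part of the counter. Origin: centre of its underside. To be right alone
- jar_b: glass jar with steel cap, 56 mm wide, 65 tall, on the left part of the counter. Origin: centre of its underside. To be left alone
- spatula: steel spatula, 200 mm long, lying on the right part of the counter. Origin: on its underside. To be left alone

How it is judged:
On the way, in this order (a step that is already met when the one before it is completed fails the run):
1. the flap is folded flat, its edge not yet beneath the lip by more than 3 mm (value of joint flap below 0.09 rad and value of joint flap_slide below 0.01 m), for 0.04 s.
2. the flap's edge is beneath the lip, pushed home (value of joint flap below 0.1 rad and value of joint flap_slide above 0.013 m), for 0.1 s.
At the end, for the whole second after the job is handed in: the flap lies shut by itself (angle under 0.10 rad, at rest), its edge below the underside of the lip and at least 6 mm beneath it (pin slid more than 13 of 18 mm) (all of step 2 and z of flap_edge in the frame of lip below 0.001 m and velocity of joint flap below 0.05 rad/s); the robot touches nothing.
It fails at once if the case or its flap is pinched or pressed with more than 40 N (contact force between the fingers and case above 40 N).
It fails at once if something else is moved by more than 20 mm, lifted or carried (distance of any of vial, weight, jar_a, beaker, wash_bottle, tub, refractometer, jar_b, spatula from where it was at the start of the episode above 0.02 m).
It fails at once if something else is tipped (angle between any of vial, weight, jar_a, beaker, wash_bottle, tub, refractometer, jar_b, spatula's own z axis and vertical above 0.35 rad).
It also fails if it takes over 35 s, if anything falls off the work surface, if the arm or the gripper's body presses on something with over 40 N, if the wrist force passes 120 N, or if a joint passes its speed limit or range.

## Working session

There is one attempt and no reset: what is moved stays moved. The work goes in short steps, Python scripts to look and compute and a tool call to move; the robot and the scene stay as the last step left them, time stands still between calls to the robot, and variables do not carry over. Pictures are saved under pics/ and viewed, at most 10 in all, crops included, and the job is handed in when it is done.

Besides the shell and the picture viewer there is one more tool, called as name(argument=value, ...), one argument or row to a line, values as JSON. jog_arm: Moves the arm, as the interface text tells. Its arguments: {"type":"object","properties":{"increments":{"type":"array"},"grip_force":{"type":"number"}},"required":["increments"]}

```bash
mkdir -p pics; ls
cat > h.py <<'E'
import numpy as np, cv2
from bench import ctrl, vision
def snap(n,f=None):
    im=vision.get_image(n)
    if f: cv2.imwrite('pics/'+f,im['color'])
    return im
def ray(im,u,v):
    d=np.array([(u-im['cx'])/im['fx'],(v-im['cy'])/im['fy']]); s=d.copy()
    for _ in range(20): s=d/(1+im['k1']*(s@s))
    E=np.array(im['extrinsics']); R=E[:3,:3]; o=-R.T@E[:3,3]
    w=R.T@np.array([s[0],s[1],1]); return o,w/np.linalg.norm(w)
def atz(im,u,v,z):
    o,d=ray(im,u,v); return o+d*(z-o[2])/d[2]
def proj(im,p):
    E=np.array(im['extrinsics']); c=E[:3,:3]@p+E[:3,3]; s=c[:2]/c[2]; s=s*(1+im['k1']*(s@s))
    return np.array([s[0]*im['fx']+im['cx'],s[1]*im['fy']+im['cy']])
def tri(rs):
    A=0;b=0
    for o,d in rs:
        P=np.eye(3)-np.outer(d,d);A=A+P;b=b+P@o
    return np.linalg.solve(A,b)
E
python3 - <<'E'
from h import *
for n in ['top','side']:
    im=snap(n,n+'1.png'); E=np.array(im['extrinsics']); print(n,im['fx'],im['k1'],(-E[:3,:3].T@E[:3,3]).round(3),E[2,:3].round(2))
    for t in ['case','flap','flap_edge','flap_ridge','flap_hinge','lip','jar_a','beaker']:
        for r in vision.spot_in(n,t)[:2]: print(t,np.round(r['bbox']),round(r['conf'],2))
s=ctrl.get_state(); print(s)
E
```

```text
pics
top 486.0882955904332 0.042910112998254056 [ 0.459 -0.015  1.217] [ 0.09  0.01 -1.  ]
case [300. 194. 366. 272.] 0.84
flap [337. 204. 363. 213.] 0.55
flap_edge [329. 204. 366. 218.] 0.72
flap_edge [440. 130. 478. 210.] 0.52
flap_ridge [332. 204. 362. 221.] 0.46
flap_hinge [ 82. 149. 128. 186.] 0.33
lip [302. 196. 362. 266.] 0.68
jar_a [271. 212. 292. 241.] 0.58
jar_a [ 94. 247. 125. 273.] 0.57
beaker [374. 224. 400. 243.] 0.76
side 502.342535306717 -0.16862549890813724 [-0.145  0.801  0.742] [ 0.55 -0.64 -0.53]
case [293. 159. 355. 240.] 0.66
flap [301. 159. 329. 197.] 0.57
flap_ridge [296. 159. 331. 194.] 0.96
flap_hinge [299. 159. 329. 197.] 0.87
lip [297. 155. 354. 241.] 0.77
lip [301. 157. 333. 200.] 0.18
jar_a [280. 214. 303. 250.] 0.87
jar_a [165. 320. 191. 360.] 0.58
beaker [340. 183. 360. 210.] 0.78
beaker [291. 159. 356. 240.] 0.36
{'time': 0.9, 'joint_positions': array([ 1.36310644,  0.32096718, -0.07008779,  1.45048362,  0.02262586,
        1.37080132, -0.05689936]), 'qd': array([-5.99450696e-04,  9.30139351e-05,  1.58035939e-03,  6.59133135e-04,
       -6.79603933e-04,  1.27160526e-03, -1.87007943e-03]), 'joint_torque': array([-4.42118353e-04, -4.91089368e+01, -4.03476907e-01, -3.12771893e+01,
       -6.37990516e-02,  3.37258517e-02,  2.58912712e-05]), 'position': array([ 0.1429499 , -0.63411549,  0.22261601]), 'tool_rot': array([ 3.12215710e+00,  3.47678025e-01, -9.11406741e-05]), 'ft_force': array([ 0.12335818, -0.05489702, -0.06422781]), 'torque': array([ 0.02032654,  0.01629231, -0.04515063]), 'grip_force': 0.0, 'grip_width': 1.0012706560839124}
```

Run:
```python
import cv2,numpy as np
a=cv2.imread('pics/top1.png')[170:310,250:420];b=cv2.imread('pics/side1.png')[140:260,250:390]
cv2.imwrite('pics/c1.png',cv2.resize(a,None,fx=4.2,fy=4.2,interpolation=2)[:590,:790])
cv2.imwrite('pics/c2.png',cv2.resize(b,None,fx=5,fy=5,interpolation=2)[:600,:790])
```

```text
(no output)
```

View pics/c1.png

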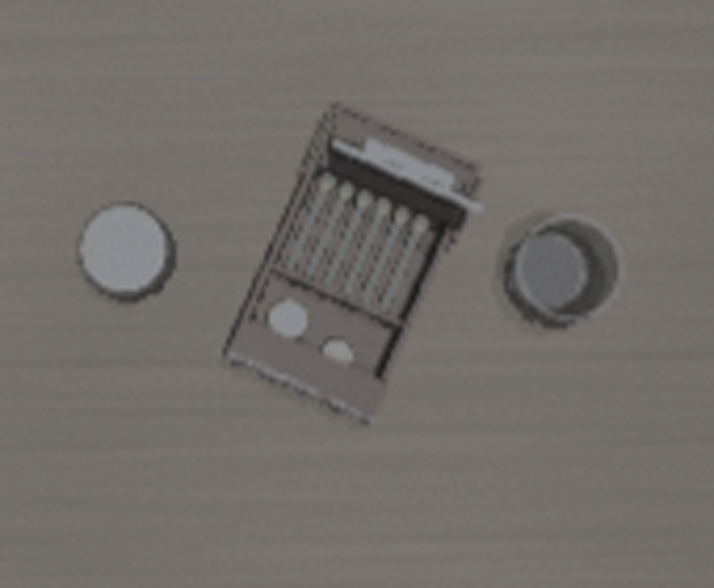

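View pics/c2.png

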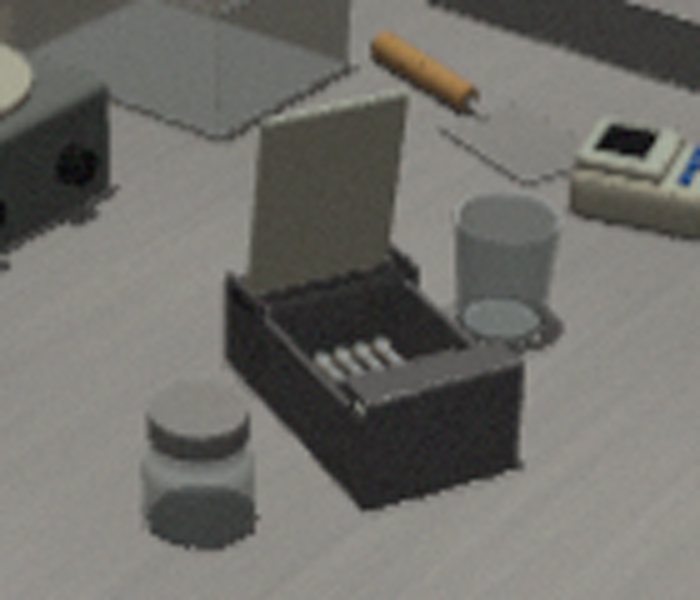

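View pics/top1.png

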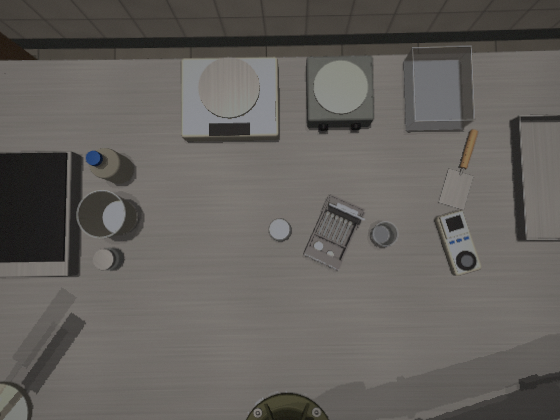

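Run:
```python
from h import *
T=snap('top');S=snap('side')
t=lambda x,y:ray(T,x/4.2+250,y/4.2+170)
s=lambda x,y:ray(S,x/5+250,y/5+140)
FL=tri([t(225,355),s(357,408)]);FR=tri([t(368,421),s(522,352)])
EL=tri([t(332,143),s(262,125)]);ER=tri([t(480,208),s(408,94)])
print('lip front L,R',FL,FR,np.linalg.norm(FL-FR)); print('edge L,R',EL,ER,np.linalg.norm(EL-ER))
for (o,d) in [t(225,355),t(368,421),s(357,408),s(522,352)]: print('z64',(o+d*(.064-o[2])/d[2]).round(4))
for n,sz in (('jar_a',.065),('beaker',.07)):
  pass
print('jar',atz(T,125/4.2+250,250/4.2+170,.065),'beaker rim',atz(T,565/4.2+250,268/4.2+170,.07))
y=EL-ER; ang=np.arctan2(y[1],y[0])-np.pi/2; y2=FL-FR; print('yaw',ang,np.arctan2(y2[1],y2[0])-np.pi/2)
x=np.array([np.cos(ang),np.sin(ang),0])
M=(FL+FR)/2; print('case centre',M+x*.08, 'hinge',M+x*.141, 'edge rel lipfront along x',((EL+ER)/2-M)@x)
```

```text
lip front L,R [ 0.44234484 -0.04431767  0.06085099] [ 0.40260123 -0.12447956  0.07027886] 0.0899687115093977
edge L,R [ 0.5506971  -0.10072077  0.15866306] [ 0.51498892 -0.17693066  0.15840307] 0.0841610899164452
z64 [ 0.4408 -0.0454  0.064 ]
z64 [ 0.4031 -0.1245  0.064 ]
z64 [ 0.4411 -0.0392  0.064 ]
z64 [ 0.407  -0.1338  0.064 ]
jar [0.50046914 0.00992941 0.065     ] beaker rim [ 0.48667753 -0.2358178   0.07      ]
yaw -0.43817297756850326 -0.4602754295824012
case centre [ 0.4949153  -0.11834147  0.06556492] hinge [ 0.55015253 -0.14422291  0.06556492] edge rel lipfront along x 0.12303578419988709
```

```bash
cat >> h.py <<'E'
from scipy.spatial.transform import Rotation as Ro
YAW=-0.445; C=np.array([np.cos(YAW),np.sin(YAW),0]); Y=np.array([-C[1],C[0],0]); PIN=np.array([.5498,-.1451,.052])
def case(p): # world-> case-axes coords in mm rel. pin
    d=np.array(p)-PIN; return np.array([d@C,d@Y,d[2]+.052])*1000
def goal(x,z,y=0): return PIN*[1,1,0]+C*x/1000+Y*y/1000+np.array([0,0,z/1000])
RG=Ro.from_matrix(np.column_stack([C,-Y,[0,0,-1]]))
def inc(x,z,y=0):
    s=ctrl.get_state(); R=Ro.from_rotvec(s['tool_rot'])
    return (R.inv().apply(goal(x,z,y)-s['position'])*1000).round(1),(R.inv()*RG).as_rotvec().round(3)
def st():
    s=ctrl.get_state(); print('t',s['time'],'case xyz',case(s['position']).round(1),'F',(np.array([C,Y,[0,0,1]])@s['ft_force']).round(2),'w',s['grip_width'])
E
python3 -c "
from h import *
st();print(inc(45,220))"
```

```text
t 1.0 case xyz [-156.7 -616.5  222.6] F [-0.39 -0.45 -0.17] w 0.9993850092981925
(array([ 539.8, -359.7,    2.6]), array([0.   , 0.   , 0.667]))
```

jog_arm(
  increments=[
    {"tx": 33,"ty": -22,"tz": 0,"wx": 0,"wy": 0,"wz": 0.1,"gripper": 0},
    {"tx": 66,"ty": -44,"tz": 0,"wx": 0,"wy": 0,"wz": 0.2,"gripper": 0},
    {"tx": 99,"ty": -66,"tz": 0,"wx": 0,"wy": 0,"wz": 0.3,"gripper": 0},
    {"tx": 132,"ty": -88,"tz": 0,"wx": 0,"wy": 0,"wz": 0.4,"gripper": 0},
    {"tx": 165,"ty": -110,"tz": 0,"wx": 0,"wy": 0,"wz": 0.5,"gripper": 0},
  ],
  grip_force=10,
)

```text
time: 1.42
position: [0.2808, -0.489, 0.2227]
tool_rot: [3.11, -0.444, 0.0]
ft_force: [1.6, -0.6, 0.2]
grip_width: 0.707
grip_force: 0.0
```

```bash
python3 -c "
from h import *
st();print(inc(45,220))"
```

```text
t 1.4167 case xyz [ -94.8 -426.2  222.7] F [1.67 0.15 0.2 ] w 0.7066198874811139
(array([ 206.5, -398.2,    2.6]), array([ 0.   , -0.   ,  0.162]))
```

jog_arm(
  increments=[
    {"tx": 18,"ty": -35,"tz": 0,"wx": 0,"wy": 0,"wz": 0.1,"gripper": 0},
    {"tx": 36,"ty": -70,"tz": 0,"wx": 0,"wy": 0,"wz": 0.16,"gripper": 0},
    {"tx": 54,"ty": -105,"tz": 0,"wx": 0,"wy": 0,"wz": 0.16,"gripper": 0},
    {"tx": 72,"ty": -140,"tz": 0,"wx": 0,"wy": 0,"wz": 0.16,"gripper": 0},
    {"tx": 90,"ty": -175,"tz": 0,"wx": 0,"wy": 0,"wz": 0.16,"gripper": 0},
  ],
)

```text
time: 1.83
position: [0.4154, -0.3454, 0.223]
tool_rot: [3.066, -0.683, 0.001]
ft_force: [0.3, -0.6, 0.1]
grip_width: 0.327
grip_force: 0.0
```

```bash
python3 -c "
from h import *
st();print(inc(45,220))"
```

```text
t 1.8333 case xyz [ -35.1 -238.7  223. ] F [ 0.5  -0.41  0.12] w 0.3266124430369681
(array([  81.7, -238.1,    2.9]), array([ 0.001, -0.001,  0.007]))
```

jog_arm(
  increments=[
    {"tx": 14,"ty": -39,"tz": 0,"wx": 0,"wy": 0,"wz": 0,"gripper": 0},
    {"tx": 28,"ty": -78,"tz": 0,"wx": 0,"wy": 0,"wz": 0,"gripper": 0},
    {"tx": 42,"ty": -117,"tz": 0,"wx": 0,"wy": 0,"wz": 0,"gripper": 0},
    {"tx": 56,"ty": -156,"tz": 0,"wx": 0,"wy": 0,"wz": 0,"gripper": 0},
    {"tx": 70,"ty": -195,"tz": 0,"wx": 0,"wy": 0,"wz": 0,"gripper": 0},
  ],
)

```text
time: 2.25
position: [0.5616, -0.1986, 0.2229]
tool_rot: [3.066, -0.683, 0.001]
ft_force: [-1.0, -0.1, 0.3]
grip_width: 0.019
grip_force: 0.0
```

Run:
```python
from h import *
st();print(inc(45,220))
snap('wrist','w1.png')
for t in ['flap','flap_edge','flap_ridge','case','beaker']:
    for r in vision.spot_in('wrist',t)[:2]: print(t,np.round(r['bbox']),round(r['conf'],2))
```

```text
t 2.25 case xyz [ 33.7 -43.2 222.9] F [-0.83 -0.47  0.28] w 0.018658400291633518
(array([ 11.6, -43.1,   2.9]), array([ 0.   , -0.001,  0.006]))
flap [179. 227. 275. 255.] 0.65
flap_edge [178. 227. 277. 254.] 0.8
flap_ridge [179. 224. 280. 253.] 0.59
case [178. 195. 284. 347.] 0.91
beaker [314. 207. 378. 251.] 0.78
```

View pics/w1.png

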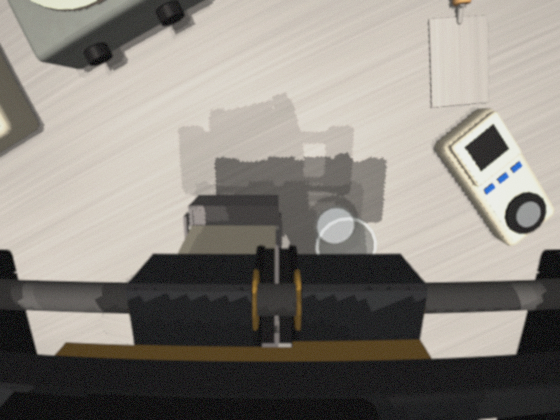

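The wrist view shows the case's back edge level at row ~197 (yaw matched), the flap at about (180–277, 227–253), and the beaker at (345, 230), clear to the right. Moving in behind the flap.

jog_arm(
  increments=[
    {"tx": 8,"ty": -25,"tz": 0,"wx": 0,"wy": 0,"wz": 0,"gripper": 0},
    {"tx": 12,"ty": -43,"tz": 10,"wx": 0,"wy": 0,"wz": 0,"gripper": 0},
    {"tx": 12,"ty": -43,"tz": 45,"wx": 0,"wy": 0,"wz": 0,"gripper": 0},
    {"tx": 12,"ty": -43,"tz": 80,"wx": 0,"wy": 0,"wz": 0,"gripper": 0},
    {"tx": 12,"ty": -43,"tz": 111,"wx": 0,"wy": 0,"wz": 0,"gripper": 0},
  ],
)

```text
time: 2.97
position: [0.5885, -0.1682, 0.1102]
tool_rot: [3.064, -0.687, 0.0]
ft_force: [-0.3, -0.1, -1.3]
grip_width: 0.005
grip_force: 0.0
```

Run:
```python
from h import *
st()
im=snap('side','s2.png')['color'][130:250,240:380]
cv2.imwrite('pics/s2c.png',cv2.resize(im,None,fx=5,fy=5,interpolation=2))
for a in np.linspace(1.4,0,11): print(round(a,2), round(-60*np.cos(a)+2*np.sin(a)+9.5,1), round(52+60*np.sin(a)+2*np.cos(a),1))
```

```text
t 2.9667 case xyz [ 44.9  -4.2 110.2] F [-0.27 -0.18 -1.33] w 0.005003627323757526
1.4 1.3 111.5
1.26 -6.9 109.7
1.12 -14.8 106.9
0.98 -22.3 102.9
0.84 -29.1 98.0
0.7 -35.1 92.2
0.56 -40.3 85.6
0.42 -44.5 78.3
0.28 -47.6 70.5
0.14 -49.6 62.4
0.0 -50.5 54.0
```

View pics/s2c.png

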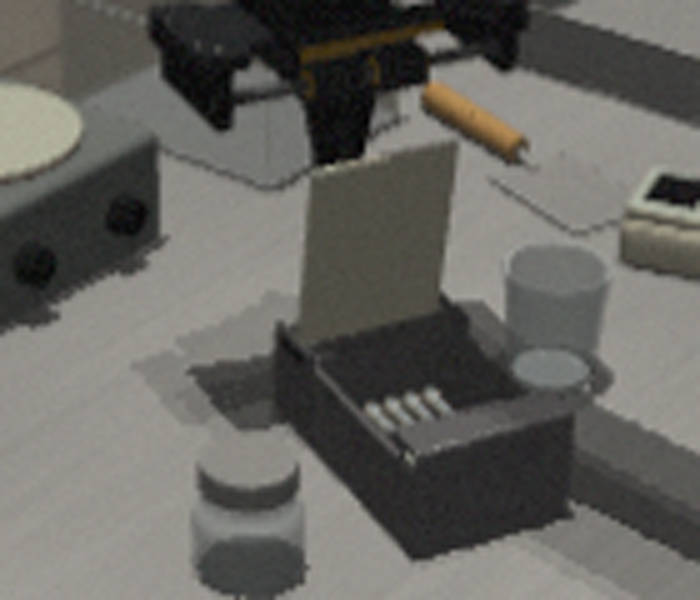

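The fingers are behind the flap at crop pixel (340,160), with the flap standing undisturbed. Now fold it along an arc.

jog_arm(
  increments=[
    {"tx": -15,"ty": -2,"tz": 0,"wx": 0,"wy": 0,"wz": 0,"gripper": 0},
    {"tx": -28,"ty": -4,"tz": 0,"wx": 0,"wy": 0,"wz": 0,"gripper": 0},
    {"tx": -38,"ty": -4,"tz": -1,"wx": 0,"wy": 0,"wz": 0,"gripper": 0},
    {"tx": -46,"ty": -4,"tz": -1,"wx": 0,"wy": 0,"wz": 0,"gripper": 0},
    {"tx": -52,"ty": -4,"tz": 1,"wx": 0,"wy": 0,"wz": 0,"gripper": 0},
  ],
)

```text
time: 3.43
position: [0.544, -0.1416, 0.112]
tool_rot: [3.065, -0.685, 0.004]
ft_force: [0.0, 0.6, 0.3]
grip_width: 0.008
grip_force: 0.2
```

```bash
python3 -c "
from h import *
st()"
```

```text
t 3.4333 case xyz [ -6.7   0.7 112. ] F [-0.24  0.52  0.27] w 0.007858956950450408
```

jog_arm(
  increments=[
    {"tx": -4,"ty": 0,"tz": 2.5,"wx": 0,"wy": 0,"wz": 0,"gripper": 0},
    {"tx": -8,"ty": 0,"tz": 5,"wx": 0,"wy": 0,"wz": 0,"gripper": 0},
    {"tx": -12,"ty": 0,"tz": 7,"wx": 0,"wy": 0,"wz": 0,"gripper": 0},
    {"tx": -15.5,"ty": 0,"tz": 9,"wx": 0,"wy": 0,"wz": 0,"gripper": 0},
    {"tx": -19,"ty": 0,"tz": 11,"wx": 0,"wy": 0,"wz": 0,"gripper": 0},
  ],
)

```text
time: 3.85
position: [0.5268, -0.1326, 0.0993]
tool_rot: [3.066, -0.683, 0.0]
ft_force: [0.9, -1.0, -0.5]
grip_width: 0.002
grip_force: 0.3
```

Run:
```python
from h import *
st()
im=snap('side','s3.png')['color'][130:250,240:380]
cv2.imwrite('pics/s3c.png',cv2.resize(im,None,fx=5,fy=5,interpolation=2))
```

```text
t 3.85 case xyz [-26.2   1.4  99.3] F [ 1.26 -0.53 -0.51] w 0.0020046634121593547
```

View pics/s3c.png

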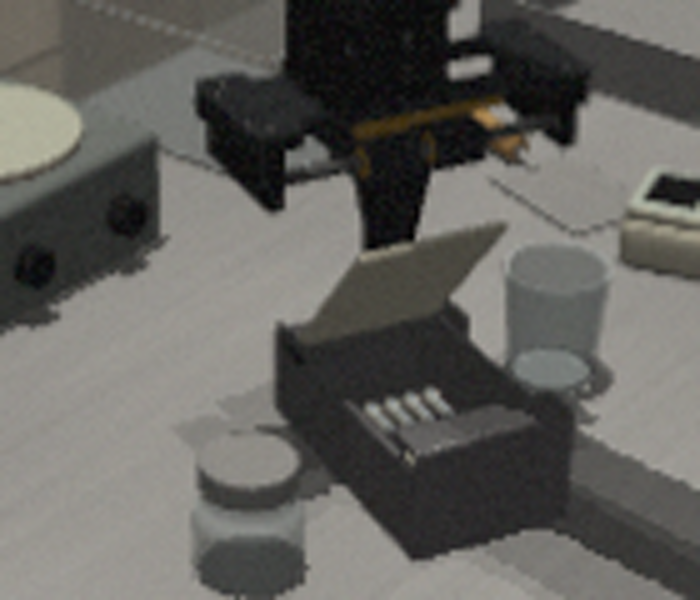

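The flap is about half folded, with the fingers on its outer face behind the edge (crop ~(390,245)). Continuing the arc.

jog_arm(
  increments=[
    {"tx": -7,"ty": 0,"tz": 6,"wx": 0,"wy": 0,"wz": 0,"gripper": 0},
    {"tx": -12.5,"ty": 0,"tz": 12,"wx": 0,"wy": 0,"wz": 0,"gripper": 0},
    {"tx": -17,"ty": 0,"tz": 19,"wx": 0,"wy": 0,"wz": 0,"gripper": 0},
    {"tx": -20,"ty": 0,"tz": 27,"wx": 0,"wy": 0,"wz": 0,"gripper": 0},
    {"tx": -22,"ty": 0,"tz": 35,"wx": 0,"wy": 0,"wz": 0,"gripper": 0},
  ],
)

```text
time: 4.32
position: [0.5061, -0.1226, 0.0636]
tool_rot: [-3.067, 0.682, 0.002]
ft_force: [-0.2, 0.6, 1.2]
grip_width: 0.006
grip_force: 0.6
```

```bash
python3 -c "
from h import *
st()"
```

```text
t 4.3167 case xyz [-49.1   1.5  63.6] F [-0.41  0.47  1.19] w 0.006489450154558607
```

Now press down in small steps to the stop.

jog_arm(
  increments=[
    {"tx": 0,"ty": 0,"tz": 3,"wx": 0,"wy": 0,"wz": 0,"gripper": 0},
    {"tx": 0,"ty": 0,"tz": 6,"wx": 0,"wy": 0,"wz": 0,"gripper": 0},
    {"tx": 0,"ty": 0,"tz": 8,"wx": 0,"wy": 0,"wz": 0,"gripper": 0},
    {"tx": 0,"ty": 0,"tz": 9,"wx": 0,"wy": 0,"wz": 0,"gripper": 0},
    {"tx": 0,"ty": 0,"tz": 9,"wx": 0,"wy": 0,"wz": 0,"gripper": 0},
  ],
)

```text
time: 4.73
position: [0.5071, -0.1232, 0.0553]
tool_rot: [-3.066, 0.683, 0.0]
ft_force: [-0.7, -0.4, 0.5]
grip_width: 0.008
grip_force: 0.2
```

```bash
python3 -c "
from h import *
st()"
```

```text
t 4.7333 case xyz [-48.    1.4  55.3] F [-0.42 -0.64  0.52] w 0.007559064716392477
```

jog_arm(
  increments=[
    {"tx": 0,"ty": 0,"tz": 0.5,"wx": 0,"wy": 0,"wz": 0,"gripper": 0},
    {"tx": 0,"ty": 0,"tz": 1,"wx": 0,"wy": 0,"wz": 0,"gripper": 0},
    {"tx": 0,"ty": 0,"tz": 1.5,"wx": 0,"wy": 0,"wz": 0,"gripper": 0},
    {"tx": 0,"ty": 0,"tz": 2,"wx": 0,"wy": 0,"wz": 0,"gripper": 0},
    {"tx": 0,"ty": 0,"tz": 2,"wx": 0,"wy": 0,"wz": 0,"gripper": 0},
  ],
)

```text
time: 5.15
position: [0.5073, -0.1233, 0.0541]
tool_rot: [3.066, -0.683, 0.001]
ft_force: [-2.1, 0.7, 4.8]
grip_width: 0.004
grip_force: 2.3
```

Run:
```python
from h import *
st()
im=snap('side','s4.png')['color'][130:250,240:380]
cv2.imwrite('pics/s4c.png',cv2.resize(im,None,fx=5,fy=5,interpolation=2))
st()
```

```text
t 5.15 case xyz [-47.8   1.4  54.1] F [-2.25 -0.28  4.83] w 0.0040907998564716965
t 5.2 case xyz [-47.8   1.4  54.1] F [-2.05  0.08  4.28] w 0.003358525140875428
```

View pics/s4c.png

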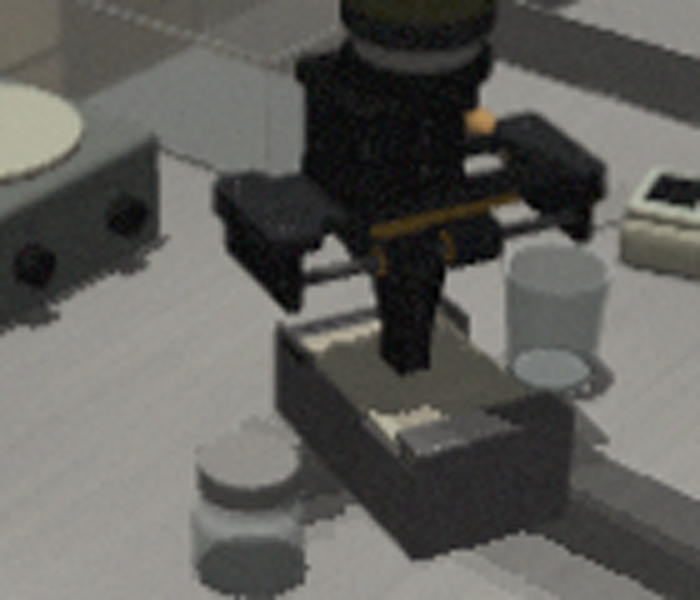

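The flap is flat: contact at z 54.1 mm with about 5 N, fingers at crop (405,365), clear of the ridge. Now push towards the lip.

jog_arm(
  increments=[
    {"tx": -5,"ty": 0,"tz": 0,"wx": 0,"wy": 0,"wz": 0,"gripper": 0},
    {"tx": -10,"ty": 0,"tz": 0,"wx": 0,"wy": 0,"wz": 0,"gripper": 0},
    {"tx": -14,"ty": 0,"tz": 0,"wx": 0,"wy": 0,"wz": 0,"gripper": 0},
    {"tx": -18,"ty": 0,"tz": 0,"wx": 0,"wy": 0,"wz": 0,"gripper": 0},
    {"tx": -22,"ty": 0,"tz": 0,"wx": 0,"wy": 0,"wz": 0,"gripper": 0},
  ],
)

```text
time: 5.62
position: [0.4873, -0.1138, 0.0539]
tool_rot: [3.066, -0.683, 0.002]
ft_force: [1.8, -0.9, 3.3]
grip_width: 0.003
grip_force: 1.6
```

```bash
python3 -c "
from h import *
st()"
```

```text
t 5.6167 case xyz [-69.8   1.3  53.9] F [2.04 0.02 3.32] w 0.003187977887480684
```

jog_arm(
  increments=[
    {"tx": -3,"ty": 0,"tz": 0,"wx": 0,"wy": 0,"wz": 0,"gripper": 0},
    {"tx": -6,"ty": 0,"tz": 0,"wx": 0,"wy": 0,"wz": 0,"gripper": 0},
    {"tx": -9,"ty": 0,"tz": 0,"wx": 0,"wy": 0,"wz": 0,"gripper": 0},
    {"tx": -12,"ty": 0,"tz": 0,"wx": 0,"wy": 0,"wz": 0,"gripper": 0},
    {"tx": -15,"ty": 0,"tz": 0,"wx": 0,"wy": 0,"wz": 0,"gripper": 0},
  ],
)

```text
time: 6.03
position: [0.4736, -0.1074, 0.0538]
tool_rot: [3.066, -0.683, 0.001]
ft_force: [3.5, -0.2, 4.1]
grip_width: 0.006
grip_force: 3.0
```

```bash
python3 -c "
from h import *
st()"
```

```text
t 6.0333 case xyz [-85.    1.2  53.8] F [3.27 1.37 4.15] w 0.005615889769805069
```

jog_arm(
  increments=[
    {"tx": -1.5,"ty": 0,"tz": 0,"wx": 0,"wy": 0,"wz": 0,"gripper": 0},
    {"tx": -3,"ty": 0,"tz": 0,"wx": 0,"wy": 0,"wz": 0,"gripper": 0},
    {"tx": -4,"ty": 0,"tz": 0,"wx": 0,"wy": 0,"wz": 0,"gripper": 0},
    {"tx": -5,"ty": 0,"tz": 0,"wx": 0,"wy": 0,"wz": 0,"gripper": 0},
    {"tx": -5,"ty": 0,"tz": 0,"wx": 0,"wy": 0,"wz": 0,"gripper": 0},
  ],
)

```text
time: 6.45
position: [0.4719, -0.1066, 0.0544]
tool_rot: [3.066, -0.683, 0.011]
ft_force: [8.1, -3.3, -0.6]
grip_width: 0.003
grip_force: 4.8
```

Run:
```python
from h import *
st()
im=snap('side','s5.png')['color'][130:250,240:380]
cv2.imwrite('pics/s5c.png',cv2.resize(im,None,fx=5,fy=5,interpolation=2))
```

```text
t 6.45 case xyz [-86.9   1.2  54.4] F [ 8.78  0.5  -0.58] w 0.0026790795592680013
```

View pics/s5c.png

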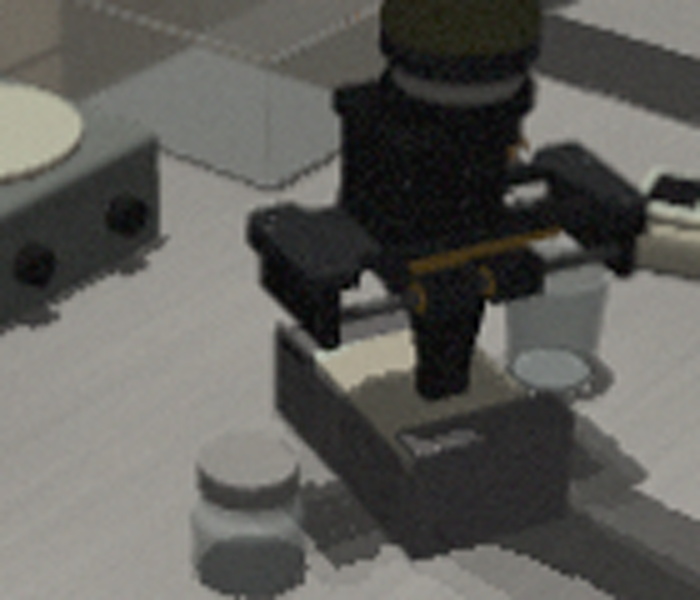

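The flap lies under the lip (crop (400–520,430)) and the push met the stop at x −87 with about 9 N. Back off a little, then lift.

jog_arm(
  increments=[
    {"tx": 3,"ty": 0,"tz": 0,"wx": 0,"wy": 0,"wz": 0,"gripper": 0},
    {"tx": 6,"ty": 0,"tz": -2,"wx": 0,"wy": 0,"wz": 0,"gripper": 0},
    {"tx": 7,"ty": 0,"tz": -12,"wx": 0,"wy": 0,"wz": 0,"gripper": 0},
    {"tx": 7,"ty": 0,"tz": -45,"wx": 0,"wy": 0,"wz": 0,"gripper": 0},
    {"tx": 7,"ty": 0,"tz": -85,"wx": 0,"wy": 0,"wz": 0,"gripper": 0},
  ],
)

```text
time: 6.92
position: [0.4714, -0.1071, 0.1364]
tool_rot: [-3.065, 0.682, 0.016]
ft_force: [1.0, -0.9, 0.6]
grip_width: 0.004
grip_force: 0.0
```

jog_arm(
  increments=[
    {"tx": 0,"ty": 20,"tz": -35,"wx": 0,"wy": 0,"wz": 0,"gripper": 0},
    {"tx": 0,"ty": 60,"tz": -50,"wx": 0,"wy": 0,"wz": 0,"gripper": 0},
    {"tx": 0,"ty": 100,"tz": -50,"wx": 0,"wy": 0,"wz": 0,"gripper": 0},
    {"tx": 0,"ty": 140,"tz": -50,"wx": 0,"wy": 0,"wz": 0,"gripper": 0},
    {"tx": 0,"ty": 170,"tz": -50,"wx": 0,"wy": 0,"wz": 0,"gripper": 0},
  ],
)

```text
time: 7.33
position: [0.4001, -0.2645, 0.1888]
tool_rot: [3.065, -0.686, -0.004]
ft_force: [-0.1, -0.3, -0.4]
grip_width: 0.007
grip_force: 0.0
```

Run:
```python
from h import *
st()
a=snap('side','s6.png')['color'][140:250,250:370]
T=snap('top','t6.png');b=T['color'][180:290,280:400]
cv2.imwrite('pics/c6.png',cv2.resize(np.hstack([a,b]),None,fx=3.3,fy=3.3,interpolation=2))
# ridge hinge-side top edge expected at -80-slide, z 62 ; flap at shut
for s in (0,.013,.018): print(s,'ridge',[proj(T,goal(-80-s*1000,62,y)).round(1) for y in (25,-25)])
```

```text
t 7.3333 case xyz [ -83.7 -172.2  188.8] F [ 0.04 -0.32 -0.44] w 0.007468899611325998
0 ridge [array([321.2, 234.1]), array([340.5, 242.9])]
0.013 ridge [array([319. , 239.1]), array([338.3, 247.9])]
0.018 ridge [array([318.1, 241. ]), array([337.4, 249.9])]
```

View pics/c6.png

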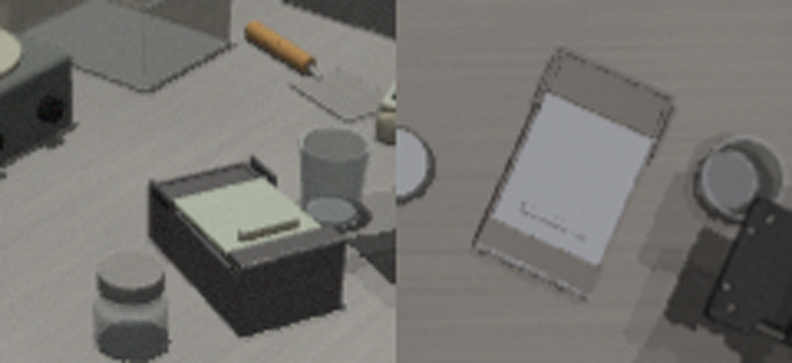

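The flap lies flat under the lip without the hand. Its ridge is at top-view pixel (318, 241.5), where 18 mm of slide puts it, and the neighbours have not moved.

```bash
python3 -c "
from h import *
print(ctrl.close_job())"
```

```text
the job is handed in; nothing more can be done
None
```

The flap is folded flat and tucked under the lip, at about the full 18 mm of slide by the camera; it stayed shut once the hand was clear, the things around the case looked unmoved, and the job is handed in (no verdict was returned).

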